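# Return the soldering bench to its taped outlines

### The job

Put the soldering bench back in order for the next shift: stand the solder reel, the flux tin, the carton of set screws and the black controller housing upright, each in the middle of the yellow taped outline that fits it in shape and size, the carton and the housing lined up with their outlines. The tin has been left in the reel's outline and the carton in the housing's, so clear those first. Set things down rather than dropping them, tip nothing over, and leave the tweezers and the loose cable gland where they are.

Things in the scene. Friction and masses are not known exactly. Their poses are not given: they have to be found in the camera images.
- reel: Solder reel standing on end: two white plastic flanges 58 mm in diameter and 3.5 mm thick, silver wire 48 mm in diameter wound between them, 48 mm high in all, about 0.25 kg. Origin at the centre of its underside, z up its axis. It is gripped across the two flanges (58 mm). It starts in the row nearer the robot.
- tin: Small round bare-metal flux tin with a screw lid, 36 mm in diameter, 30 mm high, about 0.06 kg, closed. Origin at the centre of its underside, z up. It starts inside the larger round outline, the reel's.
- carton: Open brown cardboard carton filled with black set screws, 62 mm along its x, 92 mm along its y, 38 mm high, about 0.45 kg, stiff; gripped across the 62 mm. Origin at the centre of its underside, z up. It starts in the long narrow outline, the housing's.
- housing: Black box-shaped controller housing lying flat, with a nickel cable gland on its +y end: 44 mm along x, 124 mm along y in all (box from y = -62 to +38 mm, gland 21 mm in diameter from +38 to +62 mm with its axis 19 mm up), 38 mm high, about 0.28 kg. Origin at the underside midway along the full 124 mm; the centre of mass lies about 10 mm towards -y of it. Gripped across the 44 mm of the box. It may lie either way round in its outline. It starts in the row nearer the robot.
- outline_reel: The reel's place: round outline of yellow tape stuck flat on the green bench (it cannot move and does not stand up), 82 mm inside diameter, tape 11 mm wide. Origin at its centre on the bench top.
- outline_tin: The tin's place: the smaller round outline of the same yellow tape, flat on the bench, 60 mm inside diameter. Origin at its centre on the bench top.
- outline_carton: The carton's place: the broad rectangular outline of yellow tape, flat on the bench, 86 mm along its x and 116 mm along its y inside the tape. Origin at its centre on the bench top; the carton's long side goes along its y, either way round.
- outline_housing: The housing's place: the long narrow rectangular outline of yellow tape, flat on the bench, 68 mm along its x and 148 mm along its y inside the tape. Origin at its centre on the bench top; the housing's length goes along its y, either way round.
- tweezers: Loose steel tweezers lying on the bench, 120 mm along y, about 15 mm wide, 8 mm high. Origin at the middle of the underside. To be left alone.
- loose_gland: Spare nickel cable gland standing on the bench, 21 mm in diameter, 34 mm high. Origin at the centre of its underside. To be left alone.
There are look-alikes about, which are no part of the job. What is shaped like the reel but green is not meant.

How it is judged (in metres and radians):
At the end, for the whole second after the job is handed in: Each of the four stands upright (within 0.1 rad) on the bench (underside within 4 mm of it), at rest, its centre within 12 mm of the centre of its own outline; the carton and the housing are turned no more than 0.2 rad from their outlines, either way round (horizontal distance between reel and outline_reel below 0.012 m and height (world z) of each of reel, tin, carton, housing below 0.004 m and angle between each of reel, tin, carton, housing's own z axis and vertical below 0.1 rad and linear speed of each of reel, tin, carton, housing below 0.02 m/s and horizontal distance between tin and outline_tin below 0.012 m and horizontal distance between carton and outline_carton below 0.012 m and angle between the y axis of carton and the y axis of outline_carton, either way round below 0.2 rad and horizontal distance between housing and outline_housing below 0.012 m and angle between the y axis of housing and the y axis of outline_housing, either way round below 0.2 rad); the robot touches nothing.
It fails at once if one of the four things is tipped over (angle between any of reel, tin, carton, housing's own z axis and vertical above 0.7 rad).
It fails at once if one of the four things is dropped from a height (more than about 3 cm) ((height (world z) of reel above 0.02 m and linear speed of reel above 0.4 m/s and contact force between reel and anything else below 0.05 N) or (height (world z) of tin above 0.02 m and linear speed of tin above 0.4 m/s and contact force between tin and anything else below 0.05 N) or (height (world z) of carton above 0.02 m and linear speed of carton above 0.4 m/s and contact force between carton and anything else below 0.05 N) or (height (world z) of housing above 0.02 m and linear speed of housing above 0.4 m/s and contact force between housing and anything else below 0.05 N)).
It fails at once if the tweezers are moved by more than 2 cm (distance of tweezers from where it was at the start of the episode above 0.02 m).
It fails at once if the loose cable gland is moved by more than 2 cm or knocked over (distance of loose_gland from where it was at the start of the episode above 0.02 m or angle between loose_gland's own z axis and vertical above 0.7 rad).
It also fails if it takes over 120 s, if anything falls off the work surface, if the arm or the gripper's body presses on something with over 40 N, if the wrist force passes 120 N, or if a joint passes its speed limit or range.

### The arm

A 7-joint arm with a two-finger parallel gripper is mounted at the origin on the work surface. World frame = base frame: x ahead of the robot, y to its left, z up, the work surface at z = 0. Lengths are in mm, angles in rad, forces in N, time in s.
With the tool pointing down it reaches from about 425 to 825 mm from the base axis. Payload 3.6 kg.
Tool frame: the origin (TCP) lies at the very end of the fingers, on their centre line; the grasp point (between the pads) lies 19 mm behind it; z points along the fingers, y is the line along which they close (so a half turn about z gives the same grasp; the last joint's range is limited). The gripper opens to 85 mm and grips with 20 to 120 N. Pads are 22 mm wide; open, the fingers measure 114 mm over their backs; the gripper's body (76 mm by 85 mm) begins 54 mm behind the grasp point. The pads swing forward as they close: fully open they stand 13 mm farther back than shut.
Start: joints at [-1.222, 0.615, -0.013, 1.423, 0.008, 1.103, -0.04], TCP at [238.526, 604.622, 231.297] pointing down, gripper open.
Joint ranges: [-3.12, 3.12], [-0.3, 2.06], [-1.34, 1.32], [0.26, 2.42], [-1.36, 4.5], [0.01, 1.98], [-2.84, 2.84]. Speed limits (rad/s): [2.79, 2.79, 3.14, 3.14, 3.14, 3.14, 3.14].

### API

Orientations are given as a rotation vector (axis times angle).
In Python, from workcell import * gives the robot as it stands.
- The arm moves only by the shell command python3 -m creep 'ROWS' [FORCE]. ROWS is JSON, a list of rows, each an object with "turn": the turn, a rotation vector about the tool's x, y, z in rad, a list of three; "dp": the shift along the tool's x, y, z in mm, a list of three; "gripper": the finger opening in mm, from 0 to 85.4. In form: [{"turn": [ax, ay, az], "dp": [tx, ty, tz], "gripper": gripper}, ...]. A call has exactly 5 rows; each row shifts and turns the commanded pose from where the row before left it, along the tool's axes as they then stand; what a row does not reach is not made up. A row lasts 1/10 s, in which the tool goes at most 50 mm and 8.59 degrees, less where a joint would pass 70% of its speed; a pose out of reach is approached as far as the arm can. A call is refused whole if a number of a shift passes 50 or a number of a turn 0.15, either way. A call with a gripper value outside its range is refused whole. The fingers move at their own pace and stop on an object; FORCE is the grip in N (left out, the last holds). Time passes only in rows, so rows that do not move let the fingers close, or fill a call up. It gives the time, the measured TCP pose, the force and the opening at its end, in the units of the state.
- sense(): the state, without advancing time (a new reading comes with each control period).
- snapshot(name): name is "scene" or "top"; returns the picture (480x640x3 uint8, red, green, blue); there is no depth.
- get_calibration(name): a dict with "mtx" (3x3 intrinsics, pixels), "world_from_camera" (4x4, takes a point from camera to world coordinates). Camera axes: x right, y up, looking along -z (the intrinsics and any distortion apply to the point x, -y, -z); pixel columns grow to the right and rows downward; lengths in mm; the calibration is good to about 2 mm. A picture is of the moment at which its call begins. get_calibration takes no time and is no camera call.
- sign_off(): hands the job in, once; it reports no verdict.
The state is a dict: "t": time; "joint_pos": joint angles; "dq": joint speeds; "tau": joint torques, N m; "ee_pos": TCP position; "tcp_rot": TCP orientation; "wrist_force": force on the tool from outside, world axes, zero at the start; "wrist_torque": the same for the moment, N m; "finger_gap": finger opening in mm.
Only numpy, scipy, OpenCV 4.12 (cv2) and the standard library are available. Lean on these libraries where they do the work, as an engineer would, in place of code of your own. Each camera call takes 0.05 s, during which the arm holds its last target. There are 200 camera calls.

## Working session

There is one attempt and no reset: what is moved stays moved. The work goes in short steps, Python scripts to look and compute and a shell command to move; the robot and the scene stay as the last step left them, time stands still between calls to the robot, and variables do not carry over. Pictures are saved under pics/ and viewed, on a budget of 14 in all, crops included, one or two more only if the job needs it, and the job is handed in when it is done.

```bash
ls; mkdir -p pics
python3 - <<'E'
from workcell import *
import cv2
s=sense();print(s['t'],s['ee_pos'],s['tcp_rot'],s['finger_gap'])
for n in("scene","top"):
    cv2.imwrite(f"pics/{n}0.png",snapshot(n)[:,:,::-1]);c=get_calibration(n);print(c)
E
```

```text
pics
0.0 [238.2565496  603.91953387 230.12239379] [-0.58666091 -3.0858873   0.00403699] 85.41043134865026
{'mtx': array([[618.39867117,   0.        , 324.95609864],
       [  0.        , 618.39867117, 227.79490841],
       [  0.        ,   0.        ,   1.        ]]), 'world_from_camera': array([[ 3.29338354e-01, -5.56505734e-01,  7.62782811e-01,
         1.29693284e+03],
       [ 9.44193029e-01,  1.99220968e-01, -2.62317614e-01,
        -2.74194893e+02],
       [-5.98107367e-03,  8.06605463e-01,  5.91059941e-01,
         6.50282310e+02],
       [ 0.00000000e+00,  0.00000000e+00,  0.00000000e+00,
         1.00000000e+00]])}
{'mtx': array([[501.11198244,   0.        , 312.93510532],
       [  0.        , 501.11198244, 241.95166285],
       [  0.        ,   0.        ,   1.        ]]), 'world_from_camera': array([[ 2.80375149e-02,  9.81200942e-01, -1.90941377e-01,
         3.07342422e+02],
       [-9.99597306e-01,  2.83566399e-02, -1.06138649e-03,
        -3.01350834e+00],
       [ 4.37302244e-03,  1.90894245e-01,  9.81600868e-01,
         1.05359577e+03],
       [ 0.00000000e+00,  0.00000000e+00,  0.00000000e+00,
         1.00000000e+00]])}
```

View pics/top0.png

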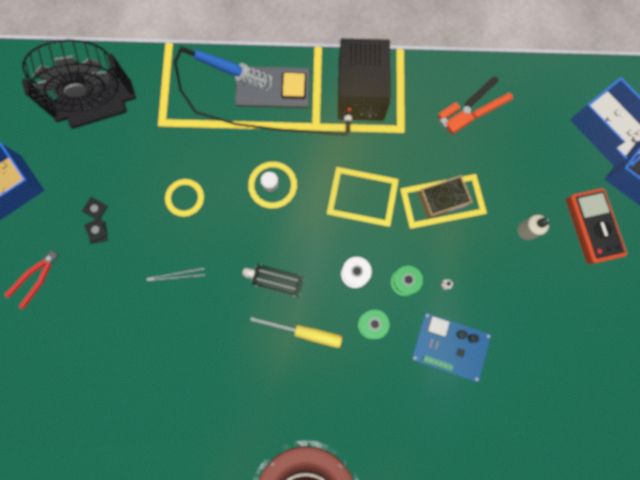

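View pics/scene0.png

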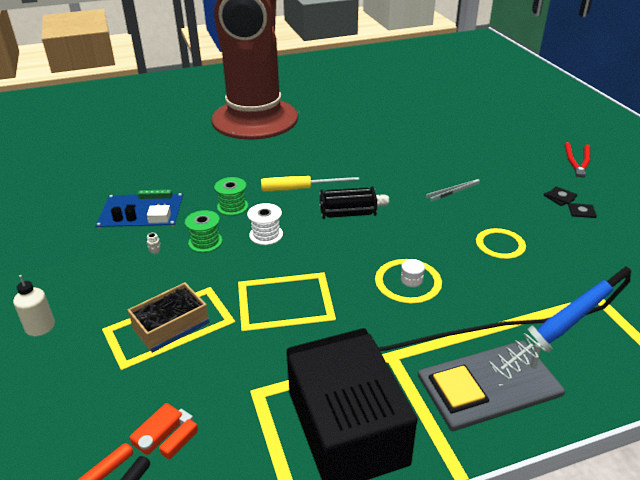

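The top view shows the outlines: tin (184,198), reel (272,185, tin inside at 270,181), carton (363,196) and housing (444,201, carton inside at 446,196). In the near row are the housing (273,279), white reel (356,272), loose gland (447,284) and tweezers (176,274).

Could be mistaken:
- **Reel:** white at (356,272), green at (407,280) and (374,324). I choose the white one.
- **Housing:** black box with nickel gland at (273,279). The black station at (364,80) is not meant.
- **Outlines:** the large taped bays at the top are not meant.

```bash
cat > h.py <<'E'
from workcell import *
import cv2, numpy as np
def w(uv,z=0,cam="top"):
    c=get_calibration(cam);K=c["mtx"];T=c["world_from_camera"]
    uv=np.atleast_2d(uv).astype(float)
    d=np.c_[(uv[:,0]-K[0,2])/K[0,0],-(uv[:,1]-K[1,2])/K[1,1],-np.ones(len(uv))]@T[:3,:3].T
    return (T[:3,3]+d*((z-T[2,3])/d[:,2])[:,None])[:,:2]
def proj(P,cam="top"):
    c=get_calibration(cam);K=c["mtx"];T=c["world_from_camera"]
    p=(np.atleast_2d(P)-T[:3,3])@T[:3,:3]
    return np.c_[K[0,2]+K[0,0]*p[:,0]/-p[:,2],K[1,2]+K[1,1]*p[:,1]/p[:,2]]
def save(name,crop,k,cam="top"):
    a=snapshot(cam)[:,:,::-1];u0,v0,u1,v1=crop
    cv2.imwrite(f"pics/{name}.png",cv2.resize(a[v0:v1,u0:u1],None,fx=k,fy=k,interpolation=cv2.INTER_CUBIC))
    s=sense();print(s['t'])
E
python3 - <<'E'
from h import *
a=snapshot("top");hsv=cv2.cvtColor(a,cv2.COLOR_RGB2HSV)
m=cv2.inRange(hsv,(22,110,110),(35,255,255)); m[:150]=0;m[240:]=0;m[:,:150]=0;m[:,500:]=0
cs,_=cv2.findContours(m,cv2.RETR_EXTERNAL,cv2.CHAIN_APPROX_NONE)
for c in cs:
    if len(c)<40: continue
    p=w(c[:,0]).astype(np.float32);r=cv2.minAreaRect(p)
    print(cv2.boundingRect(c),np.round(r[0]),np.round(r[1]),round(r[2],1),np.round(cv2.minEnclosingCircle(p)[0]),[np.round(q) for q in cv2.boxPoints(r)])
save("c1",(140,160,500,350),2.2)
E
```

```text
(165, 179, 39, 38) [603. 282.] [84. 83.] 4.0 [604. 282.] [array([558., 320.], dtype=float32), array([564., 237.], dtype=float32), array([648., 243.], dtype=float32), array([642., 326.], dtype=float32)]
(400, 174, 87, 55) [ 613. -283.] [ 94. 175.] 13.1 [ 613. -282.] [array([ 547., -208.], dtype=float32), array([ 586., -378.], dtype=float32), array([ 678., -357.], dtype=float32), array([ 639., -187.], dtype=float32)]
(327, 167, 72, 60) [ 618. -107.] [142. 112.] 79.8 [ 618. -107.] [array([ 550., -167.], dtype=float32), array([ 660., -187.], dtype=float32), array([685., -47.], dtype=float32), array([575., -27.], dtype=float32)]
(248, 161, 49, 48) [638.  91.] [107. 105.] 2.0 [638.  91.] [array([583., 142.], dtype=float32), array([586.,  37.], dtype=float32), array([694.,  41.], dtype=float32), array([690., 146.], dtype=float32)]
0.2
```

View pics/c1.png

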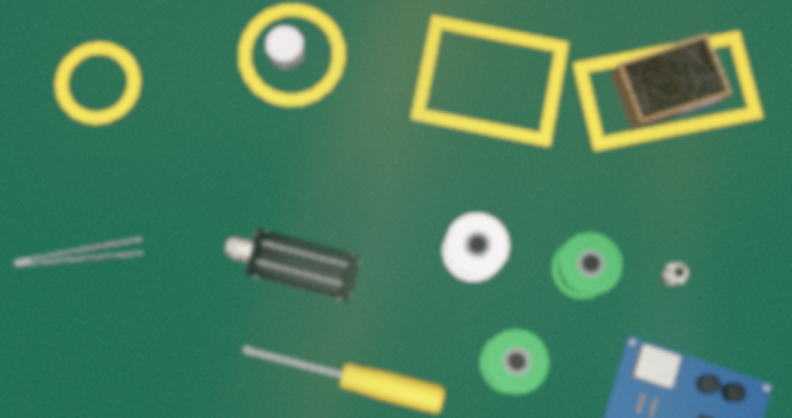

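The crop confirms the white reel (hole at crop 478,244), the housing with its gland pointing left, and the carton askew in the long outline. Next I work out the object poses.

Run:
```python
from h import *
f=lambda l,z:w(np.array(l)/2.2+[140,160],z)
print("tin",f([(284,45)],30),"reel",f([(477,246)],48), "green",f([(590,262)],48))
for n,l in(("carton",[(612,68),(708,36),(731,93),(636,126)]),("housing",[(258,231),(359,258),(347,299),(248,273)])):
    p=f(l,38).astype(np.float32);r=cv2.minAreaRect(p);print(n,p.round(),p.mean(0),r)
print("gland end",f([(226,246)],19))
```

```text
tin [[637.2043137   95.22870984]] reel [[444.02609095 -92.33305802]] green [[ 432.21854416 -196.09823761]]
carton [[ 621. -221.]
 [ 656. -314.]
 [ 599. -334.]
 [ 564. -243.]] [ 610.09326 -277.7664 ] ((609.879150390625, -277.8010559082031), (60.70903396606445, 99.31344604492188), 20.5225772857666)
housing [[454. 111.]
 [431.  16.]
 [393.  26.]
 [414. 118.]] [422.9528  67.4924] ((422.887451171875, 67.84266662597656), (97.30103302001953, 39.98250198364258), 76.61090087890625)
gland end [[441.18005066 142.1591958 ]]
```

```bash
python3 -m creep '[{"turn":[0,0,0.149],"dp":[0,0,0],"gripper":60},{"turn":[0,0,0.149],"dp":[0,0,0],"gripper":60},{"turn":[0,0,0.149],"dp":[0,0,0],"gripper":60},{"turn":[0,0,0.149],"dp":[0,0,0],"gripper":60},{"turn":[0,0,0.149],"dp":[0,0,0],"gripper":60}]' 40
python3 -m creep '[{"turn":[0,0,0.149],"dp":[0,0,0],"gripper":60},{"turn":[0,0,0.149],"dp":[0,0,0],"gripper":60},{"turn":[0,0,0.149],"dp":[0,0,0],"gripper":60},{"turn":[0,0,0],"dp":[0,0,0],"gripper":60},{"turn":[0,0,0],"dp":[0,0,0],"gripper":60}]'
```

```text
t: 0.7
ee_pos: [238.3, 604.5, 231.0]
tcp_rot: [-1.678, -2.656, 0.001]
wrist_force: [0.0, 0.4, 0.1]
finger_gap: 60.3
t: 1.2
ee_pos: [238.3, 604.6, 231.0]
tcp_rot: [2.214, 2.228, -0.001]
wrist_force: [0.1, 0.1, -0.1]
finger_gap: 59.9
```

```bash
for i in 1 2 3; do :; done
python3 -m creep '[{"turn":[0,0,0],"dp":[-34,26.5,8],"gripper":60},{"turn":[0,0,0],"dp":[-34,26.5,8],"gripper":60},{"turn":[0,0,0],"dp":[-34,26.5,8],"gripper":60},{"turn":[0,0,0],"dp":[-34,26.5,8],"gripper":60},{"turn":[0,0,0],"dp":[-34,26.5,8],"gripper":60}]'
python3 -m creep '[{"turn":[0,0,0],"dp":[-34,26.5,8],"gripper":60},{"turn":[0,0,0],"dp":[-34,26.5,8],"gripper":60},{"turn":[0,0,0],"dp":[-34,26.5,8],"gripper":60},{"turn":[0,0,0],"dp":[-34,26.5,8],"gripper":60},{"turn":[0,0,0],"dp":[-34,26.5,8],"gripper":60}]'
python3 -m creep '[{"turn":[0,0,0],"dp":[-34,26.5,8],"gripper":60},{"turn":[0,0,0],"dp":[-34,26.5,8],"gripper":60},{"turn":[0,0,0],"dp":[-34,26.5,8],"gripper":60},{"turn":[0,0,0],"dp":[-34,26.5,8],"gripper":60},{"turn":[0,0,0],"dp":[0,0,0],"gripper":60}]'
python3 - <<'E'
from h import *
a=snapshot("scene")[:,:,::-1]
cv2.imwrite("pics/s1.png",cv2.resize(a[180:360,320:560],None,fx=3,fy=3))
E
```

```text
t: 1.7
ee_pos: [372.5, 433.7, 191.2]
tcp_rot: [-2.215, -2.228, -0.001]
wrist_force: [1.5, 0.2, -0.2]
finger_gap: 59.8
t: 2.2
ee_pos: [505.6, 264.1, 151.2]
tcp_rot: [-2.215, -2.228, -0.001]
wrist_force: [0.9, 0.8, -0.7]
finger_gap: 59.9
t: 2.7
ee_pos: [614.5, 119.8, 118.6]
tcp_rot: [2.224, 2.21, -0.005]
wrist_force: [-1.7, -0.5, 0.1]
finger_gap: 59.8
```

View pics/s1.png

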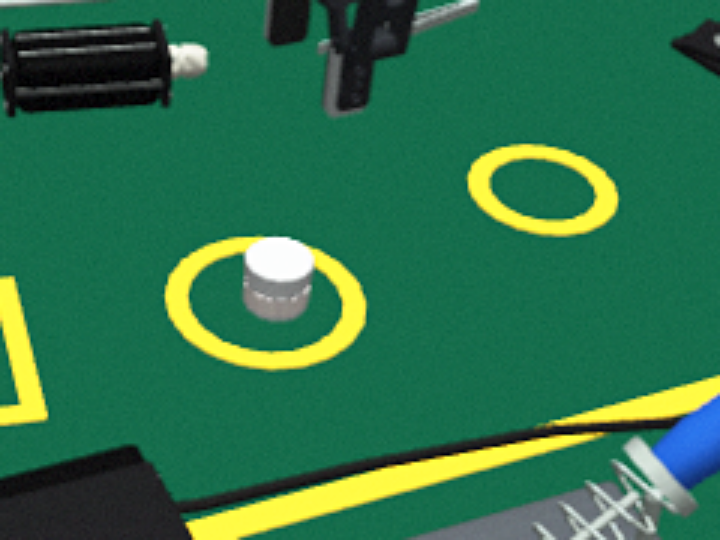

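The crop shows the tin with its top at crop (279,259), clear of the fingers hanging at (345,110). I cross-check its position against the top camera.

Run:
```python
from h import *
print("tin",w((413,266.3),30,"scene"),"outl tin",w((320+543/3,180+190/3),0,"scene"),"outl reel",w((320+266/3,180+303/3),0,"scene"),"reel",w((265,211),48,"scene"))
```

```text
tin [[638.87453052  97.06672889]] outl tin [[602.08301552 283.87681943]] outl reel [[637.7469699   92.59847102]] reel [[439.09379347 -87.56443406]]
```

```bash
python3 -m creep '[{"turn":[0,0,0],"dp":[-24,23.5,0],"gripper":65},{"turn":[0,0,0],"dp":[0,0,20],"gripper":65},{"turn":[0,0,0],"dp":[0,0,25],"gripper":65},{"turn":[0,0,0],"dp":[0,0,25],"gripper":65},{"turn":[0,0,0],"dp":[0,0,0],"gripper":65}]'
```

```text
t: 3.25
ee_pos: [630.9, 107.6, 45.9]
tcp_rot: [-2.21, -2.224, 0.009]
wrist_force: [-0.6, -0.7, -0.4]
finger_gap: 64.9
```

```bash
python3 -m creep '[{"turn":[0,0,0],"dp":[-6,3.5,0],"gripper":65},{"turn":[0,0,0],"dp":[-5.5,3.5,0],"gripper":65},{"turn":[0,0,0],"dp":[0,0,15],"gripper":65},{"turn":[0,0,0],"dp":[0,0,15],"gripper":65},{"turn":[0,0,0],"dp":[0,0,10],"gripper":65}]'
python3 -m creep '[{"turn":[0,0,0],"dp":[0,0,0],"gripper":65},{"turn":[0,0,0],"dp":[0,0,0],"gripper":20},{"turn":[0,0,0],"dp":[0,0,0],"gripper":20},{"turn":[0,0,0],"dp":[0,0,0],"gripper":20},{"turn":[0,0,0],"dp":[0,0,0],"gripper":20}]' 40
```

```text
t: 3.75
ee_pos: [640.4, 94.6, 7.4]
tcp_rot: [-2.216, -2.224, 0.003]
wrist_force: [-0.5, -0.4, -0.3]
finger_gap: 64.9
t: 4.25
ee_pos: [642.1, 94.4, 9.9]
tcp_rot: [2.217, 2.224, 0.002]
wrist_force: [-0.3, -0.1, 1.5]
finger_gap: 34.5
```

```bash
python3 -m creep '[{"turn":[0,0,0],"dp":[0,0,0],"gripper":20},{"turn":[0,0,0],"dp":[0,0,-15],"gripper":20},{"turn":[0,0,0],"dp":[0,0,-25],"gripper":20},{"turn":[0,0,0],"dp":[0,0,-25],"gripper":20},{"turn":[0,0,0],"dp":[0,0,0],"gripper":20}]' 40
```

```text
t: 4.75
ee_pos: [644.7, 94.4, 79.1]
tcp_rot: [2.214, 2.221, 0.011]
wrist_force: [0.4, 0.3, -0.9]
finger_gap: 34.6
```

```bash
python3 -m creep '[{"turn":[0,0,0],"dp":[15,-4,0],"gripper":20},{"turn":[0,0,0],"dp":[28,-6,0],"gripper":20},{"turn":[0,0,0],"dp":[28,-6,0],"gripper":20},{"turn":[0,0,0],"dp":[28,-6,0],"gripper":20},{"turn":[0,0,0],"dp":[28,-6,0],"gripper":20}]'
python3 -m creep '[{"turn":[0,0,0],"dp":[28,-6,0],"gripper":20},{"turn":[0,0,0],"dp":[20,-5,0],"gripper":20},{"turn":[0,0,0],"dp":[10,-3,0],"gripper":20},{"turn":[0,0,0],"dp":[0,0,0],"gripper":20},{"turn":[0,0,0],"dp":[0,0,0],"gripper":20}]'
```

```text
t: 5.25
ee_pos: [610.8, 223.9, 72.6]
tcp_rot: [-2.215, -2.224, 0.004]
wrist_force: [1.3, -0.8, -1.2]
finger_gap: 34.6
t: 5.75
ee_pos: [598.8, 277.9, 73.7]
tcp_rot: [2.218, 2.223, -0.003]
wrist_force: [0.4, -0.3, 0.0]
finger_gap: 34.4
```

```bash
python3 -m creep '[{"turn":[0,0,0],"dp":[3,4,0],"gripper":20},{"turn":[0,0,0],"dp":[0,0,20],"gripper":20},{"turn":[0,0,0],"dp":[0,0,20],"gripper":20},{"turn":[0,0,0],"dp":[0,0,15],"gripper":20},{"turn":[0,0,0],"dp":[0,0,0],"gripper":20}]'
python3 -m creep '[{"turn":[0,0,0],"dp":[0,0,3],"gripper":20},{"turn":[0,0,0],"dp":[0,0,2],"gripper":20},{"turn":[0,0,0],"dp":[0,0,0],"gripper":20},{"turn":[0,0,0],"dp":[0,0,0],"gripper":20},{"turn":[0,0,0],"dp":[0,0,0],"gripper":20}]'
```

```text
t: 6.25
ee_pos: [601.7, 280.4, 16.7]
tcp_rot: [-2.219, -2.222, 0.008]
wrist_force: [-1.2, -0.2, -0.6]
finger_gap: 34.8
t: 6.75
ee_pos: [603.3, 282.4, 14.8]
tcp_rot: [2.218, 2.225, 0.001]
wrist_force: [-0.6, -0.3, -1.1]
finger_gap: 34.7
```

```bash
python3 -m creep '[{"turn":[0,0,0],"dp":[0,0,2],"gripper":20},{"turn":[0,0,0],"dp":[0,0,1],"gripper":20},{"turn":[0,0,0],"dp":[0,0,0],"gripper":20},{"turn":[0,0,0],"dp":[0,0,0],"gripper":20},{"turn":[0,0,0],"dp":[0,0,0],"gripper":20}]'
python3 - <<'E'
from h import *
a=snapshot("scene")[:,:,::-1]
cv2.imwrite("pics/s2.png",cv2.resize(a[180:330,360:560],None,fx=4,fy=4))
for i in range(4): print(sense()['ee_pos'],sense()['wrist_force'])
E
```

```text
t: 7.25
ee_pos: [603.0, 282.2, 11.3]
tcp_rot: [2.218, 2.225, -0.0]
wrist_force: [0.5, 0.5, -0.7]
finger_gap: 34.7
[603.02852051 282.22317104  11.30697629] [-0.13099848 -0.38754676 -1.47462237]
[603.02852051 282.22317104  11.30697629] [-0.13099848 -0.38754676 -1.47462237]
[603.02852051 282.22317104  11.30697629] [-0.13099848 -0.38754676 -1.47462237]
[603.02852051 282.22317104  11.30697629] [-0.13099848 -0.38754676 -1.47462237]
```

View pics/s2.png

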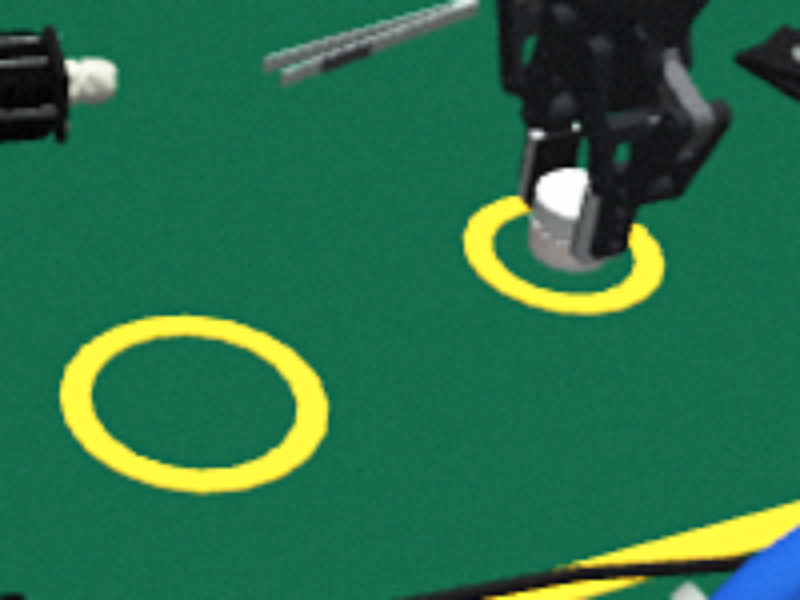

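The tin sits in the small outline, its base near crop (568,250) against the outline centre at (563,253). I press down the last millimetre or two, release and back off.

```bash
python3 -m creep '[{"turn":[0,0,0],"dp":[0,0,1],"gripper":20},{"turn":[0,0,0],"dp":[0,0,1],"gripper":20},{"turn":[0,0,0],"dp":[0,0,0],"gripper":20},{"turn":[0,0,0],"dp":[0,0,0],"gripper":20},{"turn":[0,0,0],"dp":[0,0,0],"gripper":30}]'
python3 -m creep '[{"turn":[0,0,0],"dp":[0,0,0],"gripper":45},{"turn":[0,0,0],"dp":[0,0,0],"gripper":65},{"turn":[0,0,0],"dp":[0,0,0],"gripper":65},{"turn":[0,0,0],"dp":[0,0,-10],"gripper":65},{"turn":[0,0,0],"dp":[0,0,-25],"gripper":65}]'
python3 -m creep '[{"turn":[0,0,0],"dp":[0,0,-35],"gripper":85},{"turn":[0,0,0],"dp":[0,0,-35],"gripper":85},{"turn":[0,0,0],"dp":[0,0,-20],"gripper":85},{"turn":[0,0,0],"dp":[-30,-10,0],"gripper":85},{"turn":[0,0,0],"dp":[-35,-14,0],"gripper":85}]'
```

```text
t: 7.8
ee_pos: [603.1, 282.3, 9.9]
tcp_rot: [2.218, 2.225, 0.0]
wrist_force: [-1.4, -1.0, 6.4]
finger_gap: 34.5
t: 8.3
ee_pos: [601.1, 281.5, 42.5]
tcp_rot: [-2.217, -2.223, 0.008]
wrist_force: [-0.8, -0.1, 0.6]
finger_gap: 65.5
t: 8.8
ee_pos: [579.9, 218.7, 135.9]
tcp_rot: [2.213, 2.228, 0.007]
wrist_force: [0.1, -0.7, -0.1]
finger_gap: 85.0
```

```bash
python3 -m creep '[{"turn":[0,0,0],"dp":[-34,-14,0],"gripper":85},{"turn":[0,0,0],"dp":[-34,-14,0],"gripper":85},{"turn":[0,0,0],"dp":[-34,-14,0],"gripper":85},{"turn":[0,0,0],"dp":[-34,-14,0],"gripper":85},{"turn":[0,0,0],"dp":[-34,-14,0],"gripper":85}]'
python3 -m creep '[{"turn":[0,0,0],"dp":[-34,-14,0],"gripper":85},{"turn":[0,0,0],"dp":[-34,-14,0],"gripper":85},{"turn":[0,0,0],"dp":[-30,-10,0],"gripper":85},{"turn":[0,0,0],"dp":[0,0,0],"gripper":85},{"turn":[0,0,0],"dp":[0,0,0],"gripper":85}]'
```

```text
t: 9.3
ee_pos: [509.4, 45.6, 135.1]
tcp_rot: [2.217, 2.224, 0.002]
wrist_force: [1.1, -0.4, -0.0]
finger_gap: 85.1
t: 9.8
ee_pos: [472.3, -51.8, 135.0]
tcp_rot: [2.22, 2.222, 0.002]
wrist_force: [-0.1, -0.3, -0.2]
finger_gap: 85.1
```

```bash
python3 -m creep '[{"turn":[0,0,0],"dp":[-19,-15,0],"gripper":85},{"turn":[0,0,0],"dp":[-19,-15,0],"gripper":85},{"turn":[0,0,0],"dp":[0,0,20],"gripper":85},{"turn":[0,0,0],"dp":[0,0,20],"gripper":85},{"turn":[0,0,0],"dp":[0,0,0],"gripper":85}]'
python3 - <<'E'
from h import *
save("t2",(300,200,460,350),5)
a=snapshot("scene")[:,:,::-1]
cv2.imwrite("pics/s3.png",cv2.resize(a[130:280,170:370],None,fx=4,fy=4))
E
```

```text
t: 10.3
ee_pos: [441.5, -87.5, 92.9]
tcp_rot: [-2.213, -2.225, 0.002]
wrist_force: [-0.6, 0.8, 0.2]
finger_gap: 85.2
10.35
```

View pics/s3.png

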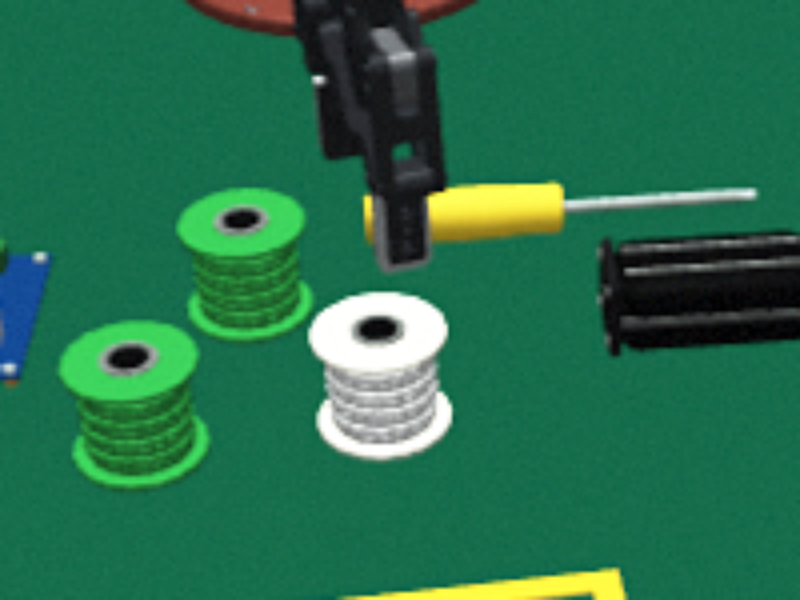

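Run:
```python
from h import *
print(w((264.5,213.2),48,"scene"),w([(342,338),(374,324)],[20,48][0]), w((374,324),48))
```

```text
[[445.20031267 -90.05166885]] [[ 311.91204797  -66.32389203]
 [ 341.75411432 -131.03960958]] [[ 340.82190523 -127.57139604]]
```

The white reel's top is at crop (378,333), which puts it at about (444.5,-91). The fingers are clear of everything.

```bash
python3 -m creep '[{"turn":[0,0,0],"dp":[-3,3,0],"gripper":85},{"turn":[0,0,0],"dp":[0,0,20],"gripper":85},{"turn":[0,0,0],"dp":[0,0,20],"gripper":85},{"turn":[0,0,0],"dp":[0,0,20],"gripper":85},{"turn":[0,0,0],"dp":[0,0,20],"gripper":85}]'
python3 -m creep '[{"turn":[0,0,0],"dp":[0,0,0],"gripper":85},{"turn":[0,0,0],"dp":[0,0,0],"gripper":70},{"turn":[0,0,0],"dp":[0,0,0],"gripper":45},{"turn":[0,0,0],"dp":[0,0,0],"gripper":45},{"turn":[0,0,0],"dp":[0,0,0],"gripper":45}]' 50
```

```text
t: 10.9
ee_pos: [446.8, -92.3, 14.5]
tcp_rot: [2.216, 2.224, 0.003]
wrist_force: [0.2, 0.9, -0.4]
finger_gap: 85.2
t: 11.4
ee_pos: [446.0, -92.4, 16.0]
tcp_rot: [2.216, 2.223, 0.002]
wrist_force: [-1.0, -0.6, 5.4]
finger_gap: 55.5
```

```bash
python3 -m creep '[{"turn":[0,0,0],"dp":[0,0,-10],"gripper":45},{"turn":[0,0,0],"dp":[0,0,-20],"gripper":45},{"turn":[0,0,0],"dp":[0,0,-25],"gripper":45},{"turn":[0,0,0],"dp":[0,0,-20],"gripper":45},{"turn":[0,0,0],"dp":[0,0,0],"gripper":45}]' 50
python3 -m creep '[{"turn":[0,0,0],"dp":[10,10,0],"gripper":45},{"turn":[0,0,0],"dp":[22,23,0],"gripper":45},{"turn":[0,0,0],"dp":[22,23,0],"gripper":45},{"turn":[0,0,0],"dp":[22,23,0],"gripper":45},{"turn":[0,0,0],"dp":[22,23,0],"gripper":45}]'
python3 -m creep '[{"turn":[0,0,0],"dp":[22,23,0],"gripper":45},{"turn":[0,0,0],"dp":[22,23,0],"gripper":45},{"turn":[0,0,0],"dp":[22,23,0],"gripper":45},{"turn":[0,0,0],"dp":[12,12,0],"gripper":45},{"turn":[0,0,0],"dp":[0,0,0],"gripper":45}]'
```

```text
t: 11.9
ee_pos: [446.8, -92.5, 92.1]
tcp_rot: [2.214, 2.221, 0.006]
wrist_force: [0.8, -0.8, -4.4]
finger_gap: 55.1
t: 12.4
ee_pos: [547.1, 8.5, 87.6]
tcp_rot: [-2.215, -2.224, 0.003]
wrist_force: [0.6, -0.0, -3.3]
finger_gap: 55.2
t: 12.9
ee_pos: [628.2, 89.7, 86.8]
tcp_rot: [-2.209, -2.229, -0.001]
wrist_force: [-0.0, 0.4, -3.5]
finger_gap: 55.5
```

Adjust by dX +10, dY +1 and come down: the grip was at z≈16 and I am at 87, so about 71 to go.

```bash
python3 -m creep '[{"turn":[0,0,0],"dp":[1,8,0],"gripper":45},{"turn":[0,0,0],"dp":[0,0,20],"gripper":45},{"turn":[0,0,0],"dp":[0,0,20],"gripper":45},{"turn":[0,0,0],"dp":[0,0,20],"gripper":45},{"turn":[0,0,0],"dp":[0,0,0],"gripper":45}]'
python3 -m creep '[{"turn":[0,0,0],"dp":[0,0,0],"gripper":45},{"turn":[0,0,0],"dp":[0,0,2],"gripper":45},{"turn":[0,0,0],"dp":[0,0,2],"gripper":45},{"turn":[0,0,0],"dp":[0,0,0],"gripper":45},{"turn":[0,0,0],"dp":[0,0,0],"gripper":45}]'
```

```text
t: 13.4
ee_pos: [632.2, 83.7, 25.7]
tcp_rot: [-2.217, -2.219, 0.012]
wrist_force: [-1.5, 0.2, -3.7]
finger_gap: 55.3
t: 13.9
ee_pos: [635.8, 85.4, 25.8]
tcp_rot: [2.218, 2.225, 0.001]
wrist_force: [-0.9, 0.5, -3.3]
finger_gap: 55.5
```

```bash
python3 -m creep '[{"turn":[0,0,0],"dp":[5,2,0],"gripper":45},{"turn":[0,0,0],"dp":[0,0,3],"gripper":45},{"turn":[0,0,0],"dp":[0,0,3],"gripper":45},{"turn":[0,0,0],"dp":[0,0,0],"gripper":45},{"turn":[0,0,0],"dp":[0,0,0],"gripper":45}]'
python3 -m creep '[{"turn":[0,0,0],"dp":[0,0,1.5],"gripper":45},{"turn":[0,0,0],"dp":[0,0,1],"gripper":45},{"turn":[0,0,0],"dp":[0,0,1],"gripper":45},{"turn":[0,0,0],"dp":[0,0,0],"gripper":45},{"turn":[0,0,0],"dp":[0,0,0],"gripper":45}]'
```

```text
t: 14.4
ee_pos: [637.4, 90.1, 19.0]
tcp_rot: [-2.218, -2.224, 0.001]
wrist_force: [-0.2, -0.2, -2.9]
finger_gap: 55.1
t: 14.9
ee_pos: [637.6, 90.3, 16.2]
tcp_rot: [2.218, 2.225, 0.0]
wrist_force: [-2.0, 0.2, 0.7]
finger_gap: 55.2
```

```bash
python3 -m creep '[{"turn":[0,0,0],"dp":[0,0,0.7],"gripper":45},{"turn":[0,0,0],"dp":[0,0,0],"gripper":45},{"turn":[0,0,0],"dp":[0,0,0],"gripper":60},{"turn":[0,0,0],"dp":[0,0,0],"gripper":75},{"turn":[0,0,0],"dp":[0,0,0],"gripper":85}]'
python3 -m creep '[{"turn":[0,0,0],"dp":[0,0,0],"gripper":85},{"turn":[0,0,0],"dp":[0,0,-10],"gripper":85},{"turn":[0,0,0],"dp":[0,0,-30],"gripper":85},{"turn":[0,0,0],"dp":[0,0,-35],"gripper":85},{"turn":[0,0,0],"dp":[0,0,-35],"gripper":85}]'
```

```text
t: 15.4
ee_pos: [638.0, 90.4, 15.1]
tcp_rot: [2.218, 2.224, 0.001]
wrist_force: [-0.7, 0.6, 0.4]
finger_gap: 84.3
t: 15.9
ee_pos: [637.6, 90.2, 126.8]
tcp_rot: [2.218, 2.224, -0.0]
wrist_force: [0.9, 0.2, 0.3]
finger_gap: 84.9
```

```bash
python3 -m creep '[{"turn":[0,0,0],"dp":[-35,-2,0],"gripper":85},{"turn":[0,0,0],"dp":[-37,-3,0],"gripper":85},{"turn":[0,0,0],"dp":[-37,-3,0],"gripper":85},{"turn":[0,0,0],"dp":[-37,-3,0],"gripper":85},{"turn":[0,0,0],"dp":[-37,-3,0],"gripper":85}]'
python3 -m creep '[{"turn":[0,0,0],"dp":[-37,-3,0],"gripper":85},{"turn":[0,0,0],"dp":[-37,-3,0],"gripper":85},{"turn":[0,0,0],"dp":[-37,-3,0],"gripper":85},{"turn":[0,0,0],"dp":[-35,-3,0],"gripper":85},{"turn":[0,0,0],"dp":[-35,-3,0],"gripper":85}]'
python3 -m creep '[{"turn":[0,0,-0.12],"dp":[0,0,0],"gripper":85},{"turn":[0,0,-0.12],"dp":[0,0,0],"gripper":85},{"turn":[0,0,-0.12],"dp":[0,0,0],"gripper":85},{"turn":[0,0,0],"dp":[0,0,0],"gripper":85},{"turn":[0,0,0],"dp":[0,0,0],"gripper":85}]'
python3 - <<'E'
from h import *
a=snapshot("scene")[:,:,::-1]
cv2.imwrite("pics/s4.png",cv2.resize(a[230:380,80:280],None,fx=4,fy=4))
E
```

```text
t: 16.4
ee_pos: [624.1, -94.3, 126.1]
tcp_rot: [2.217, 2.224, 0.001]
wrist_force: [-0.2, 0.3, -0.4]
finger_gap: 84.7
t: 16.9
ee_pos: [609.5, -275.5, 126.0]
tcp_rot: [2.218, 2.224, 0.0]
wrist_force: [0.5, 0.6, -0.1]
finger_gap: 84.8
t: 17.4
ee_pos: [609.7, -274.0, 125.6]
tcp_rot: [1.787, 2.583, 0.0]
wrist_force: [-0.1, -0.6, -0.4]
finger_gap: 85.2
```

View pics/s4.png

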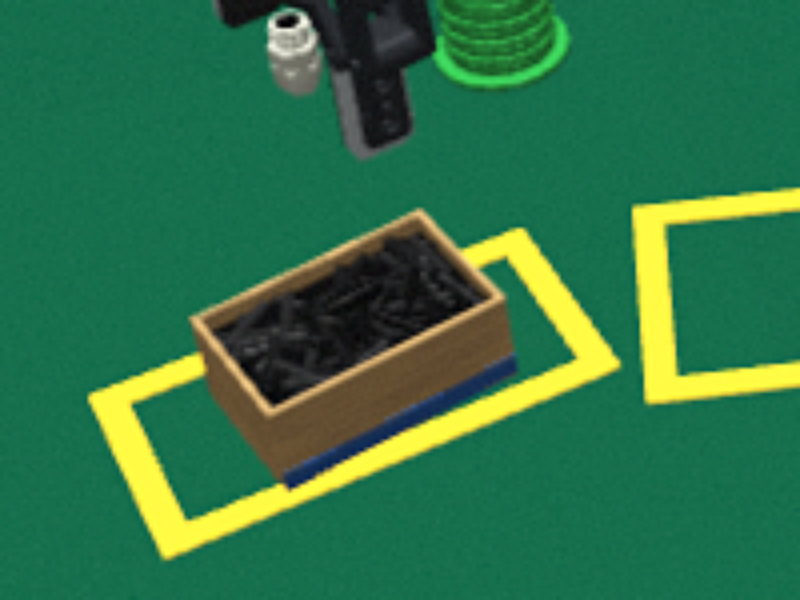

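The carton's top corners are at crop (192,318), (421,210), (505,297) and (273,412). The finger at (375,150) is above and behind it.

Run:
```python
from h import *
p=w(np.array([(192,318),(421,210),(505,297),(273,412)])/4+[80,230],38,"scene").astype(np.float32)
print(p.mean(0),p,cv2.minAreaRect(p))
q=w(np.array([(88,398),(526,229),(620,367),(165,560)])/4+[80,230],0,"scene");print(q.mean(0),q[1]-q[0],q[2]-q[3])
```

```text
[ 611.1095  -277.35663] [[ 598.0342  -331.15576]
 [ 567.12146 -245.12509]
 [ 624.6658  -224.08334]
 [ 654.6165  -309.06232]] ((611.3499755859375, -277.6195373535156), (61.269771575927734, 91.7592544555664), 19.764484405517578)
[ 609.85268814 -280.37829141] [-37.8773734  168.04257385] [-38.48292498 165.75569636]
```

```bash
python3 -m creep '[{"turn":[0,0,0.01],"dp":[-3.8,0,0],"gripper":85},{"turn":[0,0,0],"dp":[0,0,25],"gripper":85},{"turn":[0,0,0],"dp":[0,0,25],"gripper":85},{"turn":[0,0,0],"dp":[0,0,25],"gripper":85},{"turn":[0,0,0],"dp":[0,0,0],"gripper":85}]'
```

```text
t: 17.95
ee_pos: [608.3, -276.0, 46.2]
tcp_rot: [-1.793, -2.569, 0.003]
wrist_force: [0.1, 0.3, -1.1]
finger_gap: 85.1
```

```bash
python3 -m creep '[{"turn":[0,0,0],"dp":[-2,2,0],"gripper":85},{"turn":[0,0,0],"dp":[0,0,18],"gripper":85},{"turn":[0,0,0],"dp":[0,0,17],"gripper":85},{"turn":[0,0,0],"dp":[0,0,0],"gripper":85},{"turn":[0,0,0],"dp":[0,0,0],"gripper":85}]'
python3 -m creep '[{"turn":[0,0,0],"dp":[0,0,0],"gripper":75},{"turn":[0,0,0],"dp":[0,0,0],"gripper":65},{"turn":[0,0,0],"dp":[0,0,0],"gripper":48},{"turn":[0,0,0],"dp":[0,0,0],"gripper":48},{"turn":[0,0,0],"dp":[0,0,0],"gripper":48}]' 60
```

```text
t: 18.45
ee_pos: [613.8, -278.6, 15.4]
tcp_rot: [1.797, 2.577, -0.0]
wrist_force: [-0.4, -0.1, 0.8]
finger_gap: 85.2
t: 18.95
ee_pos: [614.3, -279.1, 16.5]
tcp_rot: [1.796, 2.575, 0.0]
wrist_force: [-1.1, 0.2, 6.2]
finger_gap: 60.7
```

```bash
python3 -m creep '[{"turn":[0,0,0],"dp":[0,0,0],"gripper":48},{"turn":[0,0,0],"dp":[0,0,0],"gripper":48},{"turn":[0,0,0],"dp":[0,0,-5],"gripper":48},{"turn":[0,0,0],"dp":[0,0,-10],"gripper":48},{"turn":[0,0,0],"dp":[0,0,0],"gripper":48}]' 60
python3 - <<'E'
from h import *
a=snapshot("scene")[:,:,::-1]
cv2.imwrite("pics/s5.png",cv2.resize(a[230:380,80:280],None,fx=4,fy=4))
E
```

```text
t: 19.45
ee_pos: [614.2, -278.7, 31.1]
tcp_rot: [1.796, 2.576, 0.001]
wrist_force: [0.0, -1.1, -2.6]
finger_gap: 60.5
```

View pics/s5.png

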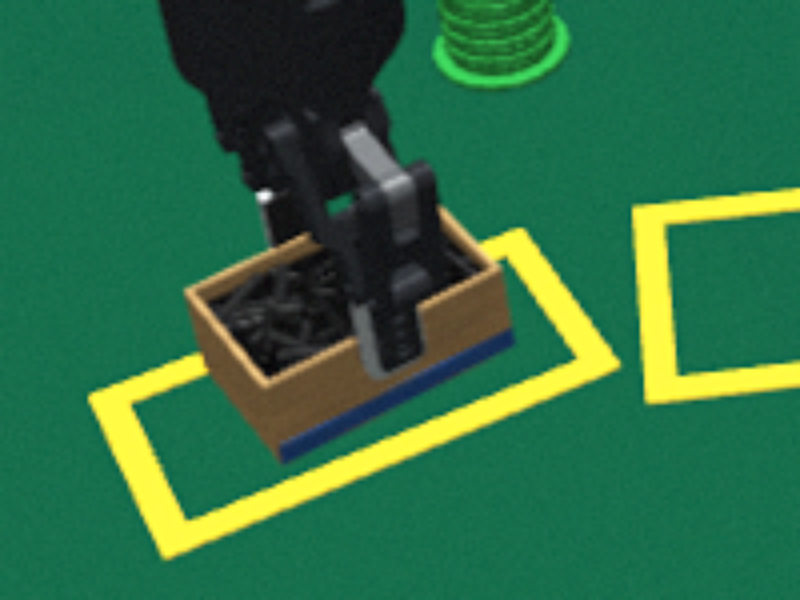

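The carton hangs level between the pads, its lower edge lifted at crop (283,462). I carry on.

```bash
python3 -m creep '[{"turn":[0,0,0],"dp":[0,0,-20],"gripper":48},{"turn":[0,0,0],"dp":[0,0,-20],"gripper":48},{"turn":[0,0,0.09],"dp":[0,0,0],"gripper":48},{"turn":[0,0,0.11],"dp":[0,0,0],"gripper":48},{"turn":[0,0,0.11],"dp":[0,0,0],"gripper":48}]'
python3 -m creep '[{"turn":[0,0,0.11],"dp":[0,0,0],"gripper":48},{"turn":[0,0,0.11],"dp":[0,0,0],"gripper":48},{"turn":[0,0,0],"dp":[12,-2,0],"gripper":48},{"turn":[0,0,0],"dp":[25,-4,0],"gripper":48},{"turn":[0,0,0],"dp":[28,-4,0],"gripper":48}]'
python3 -m creep '[{"turn":[0,0,0],"dp":[28,-4,0],"gripper":48},{"turn":[0,0,0],"dp":[28,-4,0],"gripper":48},{"turn":[0,0,0],"dp":[25,-4,0],"gripper":48},{"turn":[0,0,0],"dp":[12,-2,0],"gripper":48},{"turn":[0,0,0],"dp":[0,0,0],"gripper":48}]'
```

```text
t: 20.0
ee_pos: [613.2, -278.2, 69.8]
tcp_rot: [-2.177, -2.263, 0.0]
wrist_force: [-0.1, 0.1, -4.1]
finger_gap: 60.3
t: 20.5
ee_pos: [614.6, -212.0, 69.7]
tcp_rot: [-2.407, -2.017, 0.001]
wrist_force: [0.2, 0.3, -3.7]
finger_gap: 60.5
t: 21.0
ee_pos: [618.0, -114.7, 69.8]
tcp_rot: [-2.401, -2.022, -0.002]
wrist_force: [-0.3, -0.6, -3.2]
finger_gap: 60.7
```

```bash
python3 -m creep '[{"turn":[0,0,0],"dp":[5,-1,0],"gripper":48},{"turn":[0,0,0],"dp":[0,0,15],"gripper":48},{"turn":[0,0,0],"dp":[0,0,15],"gripper":48},{"turn":[0,0,0],"dp":[0,0,12],"gripper":48},{"turn":[0,0,0],"dp":[0,0,0],"gripper":48}]'
python3 -m creep '[{"turn":[0,0,0],"dp":[0,0,0],"gripper":48},{"turn":[0,0,0],"dp":[0,0,3],"gripper":48},{"turn":[0,0,0],"dp":[0,0,2],"gripper":48},{"turn":[0,0,0],"dp":[0,0,0],"gripper":48},{"turn":[0,0,0],"dp":[0,0,0],"gripper":48}]'
```

```text
t: 21.5
ee_pos: [615.3, -113.8, 24.8]
tcp_rot: [-2.406, -2.012, 0.007]
wrist_force: [-0.9, 0.6, -2.9]
finger_gap: 60.5
t: 22.0
ee_pos: [617.8, -113.6, 23.3]
tcp_rot: [2.409, 2.016, 0.0]
wrist_force: [0.3, -1.1, -2.9]
finger_gap: 60.6
```

```bash
python3 -m creep '[{"turn":[0,0,0],"dp":[5,-0.5,0],"gripper":48},{"turn":[0,0,0],"dp":[0,0,2],"gripper":48},{"turn":[0,0,0],"dp":[0,0,1.5],"gripper":48},{"turn":[0,0,0],"dp":[0,0,0],"gripper":48},{"turn":[0,0,0],"dp":[0,0,0],"gripper":48}]'
python3 - <<'E'
from h import *
a=snapshot("scene")[:,:,::-1]
cv2.imwrite("pics/s6.png",cv2.resize(a[220:370,200:400],None,fx=4,fy=4))
E
```

```text
t: 22.5
ee_pos: [618.0, -108.8, 19.5]
tcp_rot: [-2.409, -2.016, 0.001]
wrist_force: [-0.1, -0.6, -3.0]
finger_gap: 60.6
```

View pics/s6.png

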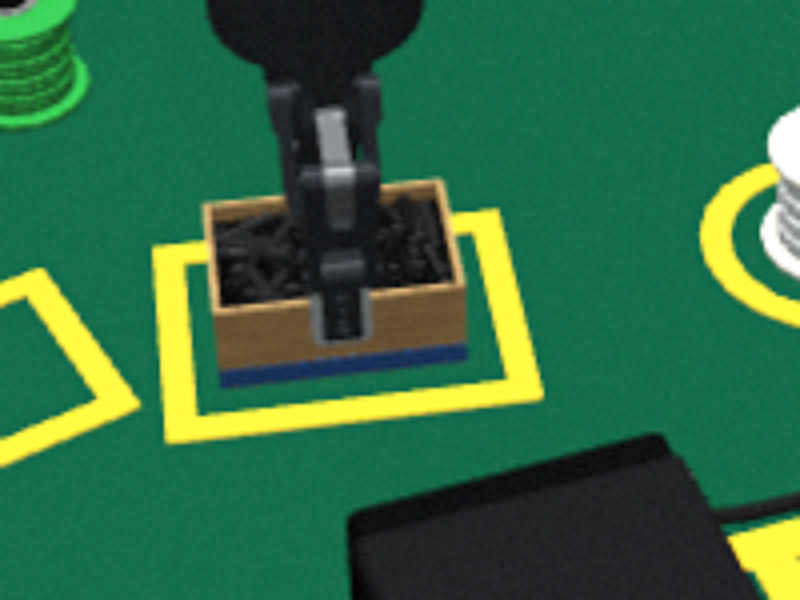

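The carton is over its outline. Its top corners are at crop (204,203), (443,180), (465,283) and (213,310); the tape's outer corners are (152,246), (498,210), (544,399) and (166,443).

Run:
```python
from h import *
f=lambda l,z:w(np.array(l)/4+[200,220],z,"scene")
p=f([(204,203),(443,180),(467,283),(213,310)],41);print(p.mean(0),p[1]-p[0],p[2]-p[3])
q=f([(152,246),(498,210),(544,399),(166,443)],0);print(q.mean(0),q[1]-q[0],q[2]-q[3])
```

```text
[ 615.64226604 -106.69907946] [17.59838956 90.07262136] [17.07980672 91.14939504]
[ 614.20896487 -104.78773353] [ 25.44173407 137.01712833] [ 24.85457175 136.90963192]
```

```bash
python3 -m creep '[{"turn":[0,0,0],"dp":[2,-1,0],"gripper":48},{"turn":[0,0,0],"dp":[0,0,1.5],"gripper":48},{"turn":[0,0,0],"dp":[0,0,1],"gripper":48},{"turn":[0,0,0],"dp":[0,0,0.7],"gripper":48},{"turn":[0,0,0],"dp":[0,0,0],"gripper":48}]'
```

```text
t: 23.05
ee_pos: [617.4, -106.4, 16.6]
tcp_rot: [-2.409, -2.016, -0.0]
wrist_force: [-1.5, 0.7, -0.9]
finger_gap: 61.0
```

```bash
python3 -m creep '[{"turn":[0,0,0],"dp":[0,0,0.8],"gripper":48},{"turn":[0,0,0],"dp":[0,0,0],"gripper":48},{"turn":[0,0,0],"dp":[0,0,0],"gripper":62},{"turn":[0,0,0],"dp":[0,0,0],"gripper":75},{"turn":[0,0,0],"dp":[0,0,0],"gripper":85}]'
python3 -m creep '[{"turn":[0,0,0],"dp":[0,0,0],"gripper":85},{"turn":[0,0,0],"dp":[0,0,-10],"gripper":85},{"turn":[0,0,0],"dp":[0,0,-30],"gripper":85},{"turn":[0,0,0],"dp":[0,0,-35],"gripper":85},{"turn":[0,0,0],"dp":[0,0,-35],"gripper":85}]'
```

```text
t: 23.55
ee_pos: [618.0, -106.8, 15.7]
tcp_rot: [2.408, 2.016, 0.001]
wrist_force: [1.0, -0.5, -0.6]
finger_gap: 85.3
t: 24.05
ee_pos: [617.4, -106.6, 127.3]
tcp_rot: [2.409, 2.016, -0.0]
wrist_force: [0.8, 0.3, 0.1]
finger_gap: 85.2
```

```bash
python3 -m creep '[{"turn":[0,0,0.055],"dp":[0,0,0],"gripper":85},{"turn":[0,0,0],"dp":[16.5,-28,0],"gripper":85},{"turn":[0,0,0],"dp":[16.5,-28,0],"gripper":85},{"turn":[0,0,0],"dp":[16.5,-28,0],"gripper":85},{"turn":[0,0,0],"dp":[16.5,-28,0],"gripper":85}]'
python3 -m creep '[{"turn":[0,0,0],"dp":[16.5,-28,0],"gripper":85},{"turn":[0,0,0],"dp":[16.5,-28,0],"gripper":85},{"turn":[0,0,0],"dp":[16.5,-28,0],"gripper":85},{"turn":[0,0,0],"dp":[0,0,0],"gripper":85},{"turn":[0,0,0],"dp":[0,0,0],"gripper":85}]'
python3 - <<'E'
from h import *
a=snapshot("scene")[:,:,::-1]
cv2.imwrite("pics/s7.png",cv2.resize(a[130:280,250:450],None,fx=4,fy=4))
E
```

```text
t: 24.55
ee_pos: [523.0, -15.8, 126.4]
tcp_rot: [2.463, 1.949, 0.002]
wrist_force: [0.1, 0.0, 0.4]
finger_gap: 84.7
t: 25.05
ee_pos: [453.7, 51.4, 126.4]
tcp_rot: [2.461, 1.951, 0.003]
wrist_force: [0.2, -1.6, 0.1]
finger_gap: 84.9
```

View pics/s7.png

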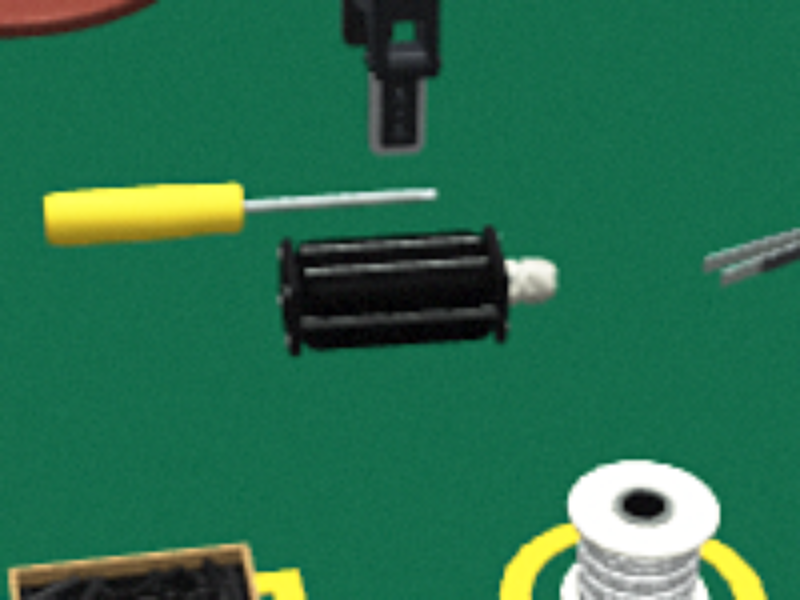

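Run:
```python
from h import *
f=lambda l,z:w(np.array(l)/4+[250,130],z,"scene")
b=f([(284,240),(492,228)],38);g=f([(293,355),(503,341)],0);e=f([(556,280)],19)
print(b,g,e,(b.sum(0)+g.sum(0))/4,b[1]-b[0],g[1]-g[0]); print("shaft",f([(436,193),(250,204)],5))
```

```text
[[393.97593319  29.22364858]
 [416.68393491 122.54997573]] [[430.44726962  20.63921135]
 [452.38411709 114.61779623]] [[440.30978044 145.26534339]] [423.3728137   71.75765797] [22.70800172 93.32632715] [21.93684747 93.97858488]
shaft [[330.12406942 130.36803342]
 [308.705068    40.43732517]]
```

```bash
python3 -m creep '[{"turn":[0,0,0],"dp":[9,-17,0],"gripper":75},{"turn":[0,0,0],"dp":[9,-17,0],"gripper":75},{"turn":[0,0,0],"dp":[0,0,20],"gripper":75},{"turn":[0,0,0],"dp":[0,0,20],"gripper":75},{"turn":[0,0,0],"dp":[0,0,0],"gripper":75}]'
python3 -m creep '[{"turn":[0,0,0],"dp":[0,0,0],"gripper":75},{"turn":[0,0,0],"dp":[0,0,10],"gripper":75},{"turn":[0,0,0],"dp":[0,0,10],"gripper":75},{"turn":[0,0,0],"dp":[0,0,0],"gripper":75},{"turn":[0,0,0],"dp":[0,0,0],"gripper":75}]'
```

```text
t: 25.6
ee_pos: [424.2, 75.2, 84.3]
tcp_rot: [-2.465, -1.947, 0.005]
wrist_force: [-0.3, -0.7, 0.0]
finger_gap: 75.0
t: 26.1
ee_pos: [424.2, 76.2, 65.4]
tcp_rot: [-2.464, -1.949, 0.001]
wrist_force: [0.4, -0.8, 0.2]
finger_gap: 74.6
```

Down 51 to z≈14, then close.

```bash
python3 -m creep '[{"turn":[0,0,0],"dp":[0,0.5,17],"gripper":75},{"turn":[0,0,0],"dp":[0,0,17],"gripper":75},{"turn":[0,0,0],"dp":[0,0,17],"gripper":75},{"turn":[0,0,0],"dp":[0,0,0],"gripper":75},{"turn":[0,0,0],"dp":[0,0,0],"gripper":75}]'
python3 -m creep '[{"turn":[0,0,0],"dp":[0,0,0],"gripper":60},{"turn":[0,0,0],"dp":[0,0,0],"gripper":45},{"turn":[0,0,0],"dp":[0,0,0],"gripper":30},{"turn":[0,0,0],"dp":[0,0,0],"gripper":30},{"turn":[0,0,0],"dp":[0,0,0],"gripper":30}]' 60
python3 -m creep '[{"turn":[0,0,0],"dp":[0,0,0],"gripper":30},{"turn":[0,0,0],"dp":[0,0,0],"gripper":30},{"turn":[0,0,0],"dp":[0,0,-6],"gripper":30},{"turn":[0,0,0],"dp":[0,0,-10],"gripper":30},{"turn":[0,0,0],"dp":[0,0,0],"gripper":30}]' 60
```

```text
t: 26.6
ee_pos: [424.9, 76.1, 14.9]
tcp_rot: [-2.464, -1.949, 0.0]
wrist_force: [-0.2, 0.6, -0.7]
finger_gap: 74.9
t: 27.1
ee_pos: [425.7, 76.2, 15.7]
tcp_rot: [2.462, 1.949, 0.004]
wrist_force: [-0.5, 0.5, 5.6]
finger_gap: 42.6
t: 27.6
ee_pos: [425.3, 76.4, 31.8]
tcp_rot: [2.462, 1.949, 0.003]
wrist_force: [-0.3, 0.7, -2.6]
finger_gap: 42.9
```

```bash
python3 -m creep '[{"turn":[0,0,0],"dp":[0,0,-25],"gripper":30},{"turn":[0,0,0],"dp":[0,0,-30],"gripper":30},{"turn":[0,0,0],"dp":[0,0,-30],"gripper":30},{"turn":[0,0,-0.08],"dp":[0,0,0],"gripper":30},{"turn":[0,0,-0.1],"dp":[0,0,0],"gripper":30}]'
python3 -m creep '[{"turn":[0,0,-0.1],"dp":[0,0,0],"gripper":30},{"turn":[0,0,-0.1],"dp":[0,0,0],"gripper":30},{"turn":[0,0,-0.075],"dp":[0,0,0],"gripper":30},{"turn":[0,0,0],"dp":[0,0,0],"gripper":30},{"turn":[0,0,0],"dp":[-14,4,0],"gripper":30}]'
python3 -m creep '[{"turn":[0,0,0],"dp":[-30,8,0],"gripper":30},{"turn":[0,0,0],"dp":[-30,8,0],"gripper":30},{"turn":[0,0,0],"dp":[-30,8,0],"gripper":30},{"turn":[0,0,0],"dp":[-30,8,0],"gripper":30},{"turn":[0,0,0],"dp":[-30,8,0],"gripper":30}]'
python3 -m creep '[{"turn":[0,0,0],"dp":[-30,8,0],"gripper":30},{"turn":[0,0,0],"dp":[-30,8,0],"gripper":30},{"turn":[0,0,0],"dp":[-30,8,0],"gripper":30},{"turn":[0,0,0],"dp":[-30,8,0],"gripper":30},{"turn":[0,0,0],"dp":[-15,4,0],"gripper":30}]'
```

```text
t: 28.1
ee_pos: [424.9, 76.5, 116.6]
tcp_rot: [2.273, 2.167, 0.002]
wrist_force: [-0.2, -0.6, -3.1]
finger_gap: 42.9
t: 28.6
ee_pos: [430.3, 65.1, 115.4]
tcp_rot: [-1.956, -2.455, 0.001]
wrist_force: [0.8, -0.1, -3.0]
finger_gap: 42.8
t: 29.1
ee_pos: [503.9, -75.0, 115.4]
tcp_rot: [-1.962, -2.452, 0.001]
wrist_force: [0.7, 0.7, -2.9]
finger_gap: 42.8
t: 29.6
ee_pos: [569.2, -201.4, 115.3]
tcp_rot: [1.965, 2.449, -0.003]
wrist_force: [0.2, 0.4, -3.2]
finger_gap: 42.8
```

```bash
python3 -m creep '[{"turn":[0,0,0],"dp":[-26,7,0],"gripper":30},{"turn":[0,0,0],"dp":[-28,7,0],"gripper":30},{"turn":[0,0,0],"dp":[-24,6,0],"gripper":30},{"turn":[0,0,0],"dp":[-10,2,0],"gripper":30},{"turn":[0,0,0],"dp":[0,0,0],"gripper":30}]'
```

```text
t: 30.1
ee_pos: [609.0, -280.1, 114.8]
tcp_rot: [-1.964, -2.451, 0.002]
wrist_force: [0.8, -0.3, -3.1]
finger_gap: 42.7
```

```bash
python3 -m creep '[{"turn":[0,0,0],"dp":[-7,2,0],"gripper":30},{"turn":[0,0,0],"dp":[0,0,0],"gripper":30},{"turn":[0,0,0],"dp":[0,0,20],"gripper":30},{"turn":[0,0,0],"dp":[0,0,25],"gripper":30},{"turn":[0,0,0],"dp":[0,0,20],"gripper":30}]'
python3 -m creep '[{"turn":[0,0,0],"dp":[0,0,12],"gripper":30},{"turn":[0,0,0],"dp":[0,0,10],"gripper":30},{"turn":[0,0,0],"dp":[0,0,5],"gripper":30},{"turn":[0,0,0],"dp":[0,0,0],"gripper":30},{"turn":[0,0,0],"dp":[0,0,0],"gripper":30}]'
```

```text
t: 30.6
ee_pos: [613.0, -283.3, 49.7]
tcp_rot: [-1.958, -2.455, -0.001]
wrist_force: [0.2, 0.9, -3.4]
finger_gap: 42.6
t: 31.1
ee_pos: [614.0, -285.4, 24.5]
tcp_rot: [1.959, 2.454, 0.0]
wrist_force: [0.1, 0.3, -2.9]
finger_gap: 43.0
```

Run:
```python
from h import *
a=snapshot("scene")[:,:,::-1]
cv2.imwrite("pics/s8.png",cv2.resize(a[230:380,80:280],None,fx=4,fy=4))
```

```text
(no output)
```

View pics/s8.png

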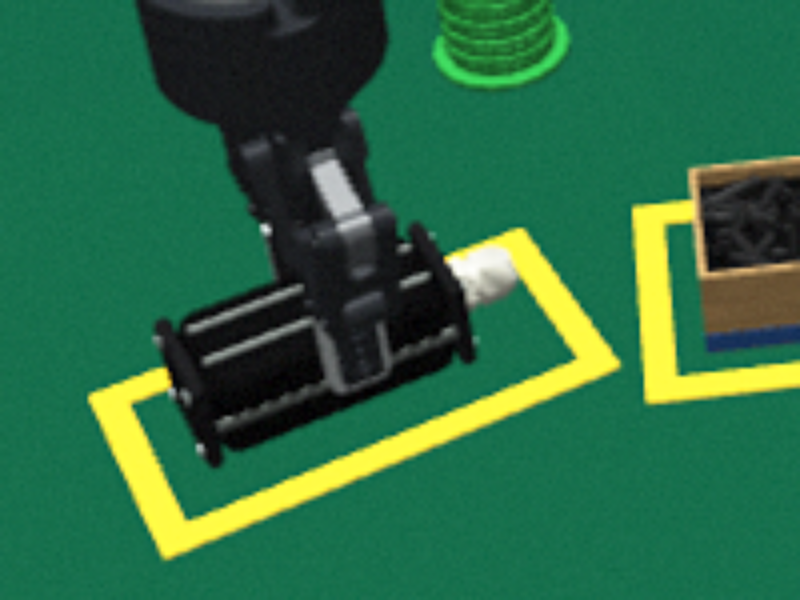

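The housing is over the long outline. Its front-bottom corners are at crop (213,465) and (470,360), its back-top corners at (163,322) and (418,228), and the gland end at (516,268).

Run:
```python
from h import *
f=lambda l,z:w(np.array(l)/4+[80,230],z,"scene")
b=f([(163,322),(418,228)],47);g=f([(213,466),(470,361)],9);c=(b.sum(0)+g.sum(0))/4
d=(g[1]-g[0]+b[1]-b[0]);d/=np.linalg.norm(d)
print(c,d,c+12*d,np.degrees(np.arctan2(-d[0],d[1])),f([(516,270)],28)-62*d)
```

```text
[ 615.05524264 -290.38340745] [-0.2152475   0.97655953] [ 612.47227269 -278.66469309] 12.430047753766942 [[ 614.00963168 -277.32995703]]
```

```bash
python3 -m creep '[{"turn":[0,0,0],"dp":[-2.5,-1.5,0],"gripper":30},{"turn":[0,0,0],"dp":[0,0,3],"gripper":30},{"turn":[0,0,0],"dp":[0,0,2],"gripper":30},{"turn":[0,0,0],"dp":[0,0,1],"gripper":30},{"turn":[0,0,0],"dp":[0,0,0],"gripper":30}]'
python3 -m creep '[{"turn":[0,0,0],"dp":[0,0,0.8],"gripper":30},{"turn":[0,0,0],"dp":[0,0,0.8],"gripper":30},{"turn":[0,0,0],"dp":[0,0,0.5],"gripper":30},{"turn":[0,0,0],"dp":[0,0,0],"gripper":30},{"turn":[0,0,0],"dp":[0,0,0],"gripper":30}]'
```

```text
t: 31.65
ee_pos: [612.3, -287.6, 17.2]
tcp_rot: [-1.96, -2.454, 0.0]
wrist_force: [-0.3, 0.2, -2.5]
finger_gap: 42.7
t: 32.15
ee_pos: [612.5, -287.8, 15.9]
tcp_rot: [1.96, 2.455, 0.0]
wrist_force: [-1.7, 0.0, 0.3]
finger_gap: 42.8
```

Contact felt. Release and retreat up and away.

```bash
python3 -m creep '[{"turn":[0,0,0],"dp":[0,0,0.6],"gripper":30},{"turn":[0,0,0],"dp":[0,0,0],"gripper":30},{"turn":[0,0,0],"dp":[0,0,0],"gripper":48},{"turn":[0,0,0],"dp":[0,0,0],"gripper":60},{"turn":[0,0,0],"dp":[0,0,0],"gripper":75}]'
python3 -m creep '[{"turn":[0,0,0],"dp":[0,0,0],"gripper":75},{"turn":[0,0,0],"dp":[0,0,-10],"gripper":75},{"turn":[0,0,0],"dp":[0,0,-30],"gripper":75},{"turn":[0,0,0],"dp":[0,0,-35],"gripper":75},{"turn":[0,0,0],"dp":[0,0,-35],"gripper":75}]'
python3 -m creep '[{"turn":[0,0,0],"dp":[0,0,-35],"gripper":75},{"turn":[0,0,0],"dp":[-35,-10,-20],"gripper":75},{"turn":[0,0,0],"dp":[-40,-10,0],"gripper":75},{"turn":[0,0,0],"dp":[-40,-10,0],"gripper":75},{"turn":[0,0,0],"dp":[-40,-10,0],"gripper":75}]'
python3 -m creep '[{"turn":[0,0,0],"dp":[-40,-15,0],"gripper":75},{"turn":[0,0,0],"dp":[-40,-15,0],"gripper":75},{"turn":[0,0,0],"dp":[0,0,0],"gripper":75},{"turn":[0,0,0],"dp":[0,0,0],"gripper":75},{"turn":[0,0,0],"dp":[0,0,0],"gripper":75}]'
python3 - <<'E'
from h import *
save("t9",(140,160,500,350),2.2)
a=snapshot("scene")[:,:,::-1]
cv2.imwrite("pics/s9.png",cv2.resize(a[160:390,90:540],None,fx=1.75,fy=1.75,interpolation=cv2.INTER_CUBIC))
E
```

```text
t: 32.65
ee_pos: [612.7, -288.0, 14.7]
tcp_rot: [1.96, 2.454, -0.0]
wrist_force: [-0.7, -0.3, 0.2]
finger_gap: 73.0
t: 33.15
ee_pos: [612.4, -287.8, 126.6]
tcp_rot: [1.96, 2.455, -0.0]
wrist_force: [0.6, -0.5, -0.7]
finger_gap: 74.8
t: 33.65
ee_pos: [607.7, -449.4, 181.4]
tcp_rot: [1.959, 2.454, -0.0]
wrist_force: [1.1, -0.2, -0.7]
finger_gap: 75.1
t: 34.15
ee_pos: [597.3, -530.9, 180.4]
tcp_rot: [1.958, 2.456, 0.003]
wrist_force: [0.5, 1.4, -0.5]
finger_gap: 75.2
34.2
```

View pics/t9.png

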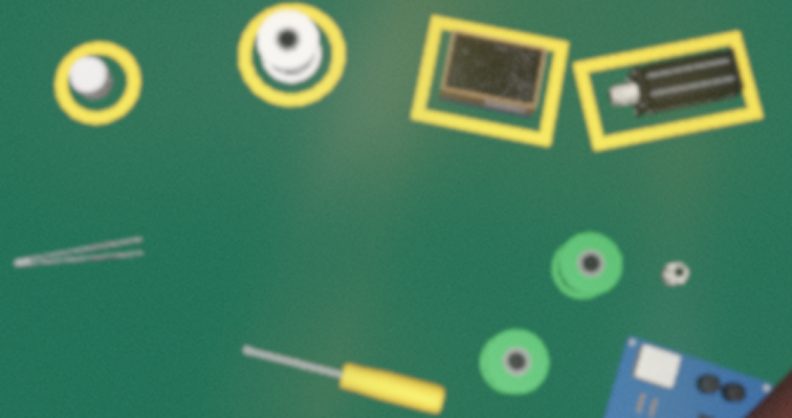

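View pics/s9.png

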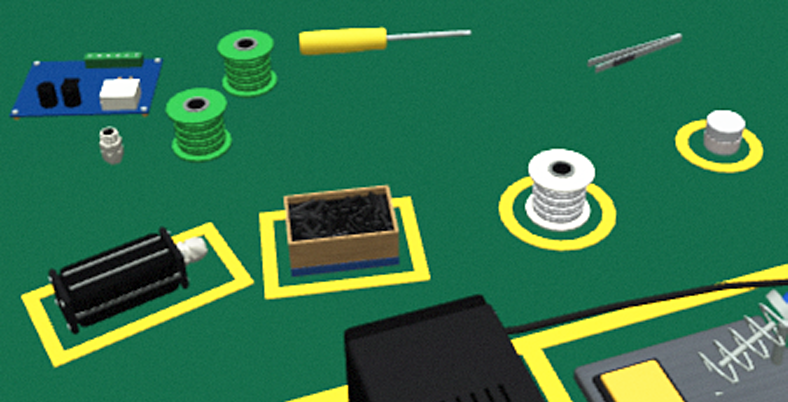

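All four stand upright in their outlines. In the top crop: tin (88,75), reel hole (288,38), carton top about (493,68), gland end (609,95) and housing far end about (741,70). The tweezers, loose gland and green reels have not moved. A numeric check follows.

Run:
```python
from h import *
f=lambda l,z:w(np.array(l)/2.2+[140,160],z).round(1)
print("tin",f([(88,75)],30)-[603,282],"reel",f([(288,38)],48)-[638,91])
c=f([(454,31),(547,48),(535,109),(440,97)],38);print("carton",c.mean(0)-[618,-107],c[0]-c[1],c[3]-c[2])
g=f([(609,95)],19);h=f([(738,48),(744,92)],38).mean(0);print("housing",(g+h)/2-[613,-282.5],g-h)
k=lambda l,z:w(np.array(l)/1.75+[90,160],z,"scene").round(1)
print("scene: reel",k([(561,170)],48)-k([(557,213)],0),"tin",k([(725,120)],30)-k([(719,145)],0))
c=k([(285,196),(390,185),(398,232),(289,243)],38);print("carton",c.mean(0),"outline 614.2,-104.8")
```

```text
tin [[-1.5  0.4]] reel [[ 0.5 -1. ]]
carton [-3.475 -0.6  ] [14.4 89.7] [ 9.1 90.5]
housing [[-1.975 -0.425]] [[-23.25 122.85]]
scene: reel [[-2.4  1.1]] tin [[-0.2  1.2]]
carton [ 615.875 -104.35 ] outline 614.2,-104.8
```

All are within about 4 mm, and the angles are good to within 4°.

```bash
python3 -c "
from workcell import *
print(sense()['t']);sign_off()"
```

```text
34.25
the job is handed in; nothing more can be done
```

The tin, reel, carton and housing each stand upright in their own outline, moved in that order. I handed the job in at 34 s; it reports no verdict.

My last checks, from both cameras after the arm had backed away:

| Object | Offset from outline centre, top view | Offset, scene view | Angle from outline |
|---|---|---|---|
| Tin | about 1.6 mm | about 1.2 mm | – |
| Reel | about 1.1 mm | about 2.6 mm | – |
| Carton | about 3.5 mm | about 1.7 mm | within about 4° |
| Housing | about 2 mm | not measured after release | within about 2° |

- **Disagreement:** the two cameras differ by 2 to 4 mm, which is within calibration and hand-picked pixel error. All offsets are well inside the 12 mm limit.
- **Left alone:** the tweezers, loose cable gland and green reels look unmoved in the final pictures. I judged that by eye, without measuring.
- **Failed checks:** none. The carton and housing shifts came up a few millimetres short in places and were corrected before setting down.
- **Picture budget:** 13 of the 14 pictures were viewed.

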